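Pull the dust vent flap shut with the hooked pole

TASK

The joint sealing is done, so close the dust vent: take the hooked pole from its stand, drop its hook down into the ring eye on top of the open flap, and draw the flap shut until its catch snaps over and keeps it shut by itself. Pull steadily by feel and stop at the snap, since the eye bends at 20 N and how far the flap must come differs with the setting of the catch. Then unhook the pole and lay it back in both notches of its stand with the hook hanging down; touch the vent and flap only with the pole, and leave everything else on the bench where it is.

Things in the scene. Friction and masses are not known exactly. Their poses are not given: they have to be found in the camera images.
- pole: Hooked pole, 324 mm long, 160 g: square wooden handle 16 x 16 mm, from 120 mm behind to 90 mm ahead of the origin, then an 8 mm steel rod along +x, its end bent straight down (-z) as the hook prong. Origin: on the handle's centre line, about midway between the stand's notches, 85 mm above the bench at the start; grip it here, across y. x runs to the hook, z is up.
- hook_tip (a point): Rounded lower end of the hook prong (8 mm thick, vertical, free length 47 mm under the rod): 200 mm ahead of the pole's origin along its x and 55 mm below the handle's centre line.
- stand: Fixed dark steel stand for the pole, left or right on the bench: base 170 x 60 mm; posts 65 mm before and behind its origin along x, 12 mm thick, each with an upright notch 24 mm wide (4 mm play each side of the handle), notch floor 77 mm and cheeks 91 mm above the bench. Origin: centre of its underside; x along the pole, towards its hook end as it starts.
- vent: Fixed white sheet-metal vent box, 220 mm wide (y), 190 mm high, from 57 mm before (-x, robot side) to 6 mm behind its origin; louvres and flap on its far side (+x). Origin: bench level, middle of its width. A steel catch bracket, 229 mm high, stands on its top 66 to 90 mm to the +y side, reaching up to 45 mm beyond the origin (+x); nothing else overhangs.
- flap (a joint): Angle (rad) of the grey flap, 176 mm wide, hinged along its lower edge: 0 is upright, growing as its top leans away from the robot; starts at 0.36 to 0.52. It stays where it is left (pull at the eye under 1.5 N). Caught shut it stands, with the setting of the catch, anywhere from -0.05 to 0.07.
- flap_eye (a point): Centre of the steel ring eye above the middle of the flap's top edge, 200 mm from the hinge: hole 30 mm across, wire 6 mm, hole axis along the flap's own height (vertical when shut); frame turns with the flap. Free depth under the ring 38 mm; its stem is on the far side (+x).
- striker (a point): Steel striker on the flap's top edge, 78 mm to the +y side, 174 mm from the hinge. In the last 0.13 rad before shutting it climbs the catch's sprung roller: the pull at the eye rises unevenly to 7 to 12 N, then it snaps over and the pull drops to nearly nothing. Pulled on, the flap bears on a rubber buffer, stiffening about 12 N per mm at the eye. Not snapped, the roller pushes it back out.
- flap_hinge (a point): Middle of the flap's hinge line, 20 mm behind (+x) the vent's origin and 35 mm above the bench; the hinge line runs along the vent's y.
- slab: Concrete slab with two sealed joints, 110 x 250 x 45 mm, between robot and vent; leave it.
- offcut: Concrete offcut, 150 x 70 x 50 mm, on the side opposite the stand; leave it.
- jug: White plastic bottle, 84 mm across, 190 mm high, at the left; leave it.
- cup: Grey plastic cup, 90 mm across, 100 mm high, at the right; leave it.
- tape: Roll of paper tape lying flat, 100 mm across, 45 mm high, beyond the flap; leave it.
- nozzle: White cone nozzle standing up, 44 mm across, 120 mm high, beyond the vent; leave it.
There are look-alikes about, which are no part of the job. Leave any purple look-alike of the stand alone.

How it is judged:
By the outcome, as a careful person would: the job done as asked, in the order asked, and still so for the second after the job is handed in, with the robot touching nothing.
It also fails if it takes over 72 s, if anything falls off the work surface, if the arm or the gripper's body presses on something with over 40 N, if the wrist force passes 120 N, or if a joint passes its speed limit or range.

ROBOT

A 6-joint arm with a two-finger parallel gripper is mounted at the origin on the work surface. World frame = base frame: x ahead of the robot, y to its left, z up, the work surface at z = 0. Lengths are in m, angles in rad, forces in N, time in s.
With the tool pointing down it reaches from about 0.375 to 0.9 m from the base axis. Payload 3.1 kg.
Tool frame: the origin (TCP) lies midway between the tips of the shut fingers; the grasp point (between the pads) lies 19 mm behind it (manip.tcp_to_grasp is the distance from the TCP to the grasp point, in m); z points along the fingers, y is the line along which they close (so a half turn about z gives the same grasp; the last joint's range is limited). The gripper opens to 85 mm and grips with 20 to 120 N. Pads are 22 mm wide; open, the fingers measure 114 mm over their backs; the gripper's body (76 mm by 85 mm) begins 54 mm behind the grasp point. The pads swing forward as they close: fully open they stand 13 mm farther back than shut.
Start: joints at [1.075, 0.527, 1.433, -0, 1.181, -0.178], TCP at [0.195, 0.594, 0.196] pointing down, gripper open.
Joint ranges: [-3.08, 3.08], [-0.75, 2.2], [0.22, 2.44], [-1.43, 4.57], [0, 2.65], [-2.85, 2.85]. Speed limits (rad/s): [2.79, 2.79, 3.14, 3.14, 3.14, 3.14].

INTERFACE

Orientations are given as a unit quaternion [x, y, z, w].
In Python, from station import manip gives the robot as it stands. The module is installed in compiled form; this text tells all that it offers.
- The arm moves only by the shell command python3 -m crank 'ROWS' [OPENING] [FORCE]. ROWS is JSON, a list of rows, each a list of 2 entries, a list of its own where there are three numbers: the shift along the tool's x, y, z in cm, then the turn about the tool's z in degrees. In form: [[[x, y, z], spin], ...]. A call has 1 to 10 rows; each row is the pose to reach, as a shift and turn from the pose commanded when the call began, along the tool's axes at that moment; what a row does not reach only later rows make up. A row lasts 1/10 s, in which the tool goes at most 50 mm and 8.59 degrees, less where a joint would pass 70% of its speed; a pose out of reach is approached as far as the arm can. A call with a gripper value outside its range is refused whole. OPENING is the finger opening in cm, from 0 to 8.54, set as the call begins (- or left out, the last holds). The fingers move at their own pace and stop on an object; FORCE is the grip in N (left out, the last holds). Time passes only in rows, so rows that repeat a pose let the fingers close. It gives the time, the measured TCP pose, the force and the opening at its end, in the units of the state.
- manip.sense(): the state, without advancing time (a new reading comes with each control period).
- manip.snapshot(name): name is "scene" or "top" or "wrist"; returns the picture (420x560x3 uint8, red, green, blue); there is no depth.
- manip.camera_params(name): a dict with "fx", "fy", "cx", "cy" (pixels), "k1" (the pictures are not rectified: a ray, as slopes to the right and down, at radius r is drawn at 1 + k1 r^2 times it, then the intrinsics apply), "pose" (4x4, takes a point from camera to world coordinates). Camera axes: x right, y up, looking along -z (the intrinsics and any distortion apply to the point x, -y, -z); pixel columns grow to the right and rows downward; lengths in m; the calibration is good to about 2 mm. A picture is of the moment at which its call begins: read the wrist's pose just before it. camera_params takes no time and is no camera call; for the wrist camera it gives the pose at the moment of the call.
- manip.sign_off(): hands the job in, once; it reports no verdict.
The state is a dict: "t": time; "q": joint angles; "qd": joint speeds; "tau": joint torques, N m; "tcp_pos": TCP position; "tool_rot": TCP orientation; "force": force on the tool from outside, world axes, zero at the start; "ft_torque": the same for the moment, N m; "finger_gap": opening from 0.0 (shut) to 1.0 (fully open).
Only numpy, scipy, OpenCV 4.12 (cv2) and the standard library are available. Lean on these libraries where they do the work, as an engineer would, in place of code of your own. Each camera call takes 0.05 s, during which the arm holds its last target. There are 200 camera calls.

## Working session

There is one attempt and no reset: what is moved stays moved. The work goes in short steps, Python scripts to look and compute and a shell command to move; the robot and the scene stay as the last step left them, time stands still between calls to the robot, and variables do not carry over. Pictures are saved under pics/ and viewed, on a budget of 10 in all, crops included, one or two more only if the job needs it, and the job is handed in when it is done.

```bash
mkdir -p pics; cat > h.py <<'E'
import numpy as np, cv2
from station import manip
from scipy.spatial.transform import Rotation as R
def ray(name,u,v,P=None):
    c=manip.camera_params(name); P=np.array(c['pose']) if P is None else P
    K=np.array([[c['fx'],0,c['cx']],[0,c['fy'],c['cy']],[0,0,1]])
    d=cv2.undistortPoints(np.array([[[u,v]]],float),K,np.array([c['k1'],0,0,0,0.]) )[0,0]
    # ray at radius r drawn at (1+k1 r^2)
    v_=P[:3,:3]@np.array([d[0],-d[1],-1.]); return P[:3,3],v_
def onz(name,u,v,z,P=None):
    o,d=ray(name,u,v,P); return o+d*(z-o[2])/d[2]
def proj(name,p,P=None):
    c=manip.camera_params(name); P=np.array(c['pose']) if P is None else P
    q=P[:3,:3].T@(np.array(p)-P[:3,3]); x,y=q[0]/-q[2],-q[1]/-q[2]; s=1+c['k1']*(x*x+y*y)
    return np.array([c['fx']*x*s+c['cx'],c['fy']*y*s+c['cy']])
def two(a,b):
    (o1,d1),(o2,d2)=a,b
    A=np.c_[d1,-d2]; t=np.linalg.lstsq(A,o2-o1,rcond=None)[0]
    p,q=o1+t[0]*d1,o2+t[1]*d2; return (p+q)/2,np.linalg.norm(p-q)
def totool(dw,rot=None):
    s=manip.sense(); return R.from_quat(s['tool_rot']).inv().apply(dw)*100
def save(n,img,s=None): cv2.imwrite(f'pics/{n}.png',cv2.cvtColor(img,cv2.COLOR_RGB2BGR))
E
python3 - <<'E'
from h import *
s=manip.sense();print(s)
for n in('scene','top'):
    im=manip.snapshot(n);save(n+'0',im);c=manip.camera_params(n);print(n,{k:np.round(v,3) for k,v in c.items()})
E
```

```text
{'t': 0.0, 'q': array([ 1.07549050e+00,  5.28482230e-01,  1.43392978e+00, -3.74810517e-06,
        1.18137400e+00, -1.78520417e-01]), 'qd': array([-1.23772107e-04, -4.94929182e-04,  1.28453456e-03, -6.10596048e-05,
        7.54141701e-04, -4.24617440e-04]), 'tau': array([ 2.77302279e-04, -4.42349088e+01, -1.78024954e+01, -2.53382614e-04,
        8.52207129e-03, -8.22062418e-06]), 'tcp_pos': array([0.19429453, 0.59319015, 0.19501509]), 'tool_rot': array([ 1.57730435e-01,  9.87481598e-01, -1.03559799e-03, -3.60900146e-04]), 'force': array([-0.74210882, -0.6877087 , -0.03131063]), 'ft_torque': array([-0.00645401, -0.01033147,  0.01270119]), 'finger_gap': 0.9984297746122125}
scene {'fx': np.float64(409.394), 'fy': np.float64(409.394), 'cx': np.float64(275.16), 'cy': np.float64(206.93), 'k1': np.float64(0.034), 'pose': array([[ 0.32 , -0.522,  0.791,  1.533],
       [ 0.947,  0.183, -0.263, -0.328],
       [-0.007,  0.833,  0.553,  0.86 ],
       [ 0.   ,  0.   ,  0.   ,  1.   ]])}
top {'fx': np.float64(381.43), 'fy': np.float64(381.43), 'cx': np.float64(275.452), 'cy': np.float64(208.799), 'k1': np.float64(-0.089), 'pose': array([[ 0.02 ,  0.995, -0.097,  0.434],
       [-1.   ,  0.021,  0.008,  0.014],
       [ 0.01 ,  0.097,  0.995,  1.45 ],
       [ 0.   ,  0.   ,  0.   ,  1.   ]])}
```

View pics/scene0.png

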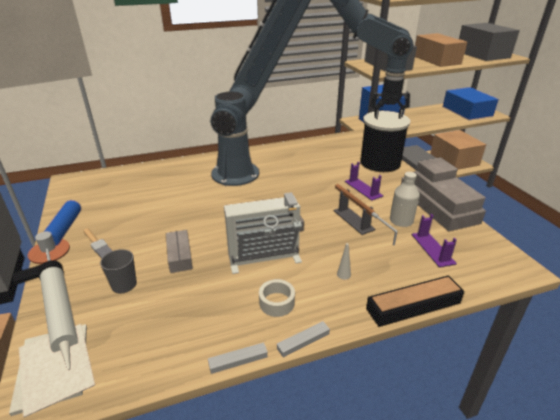

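View pics/top0.png

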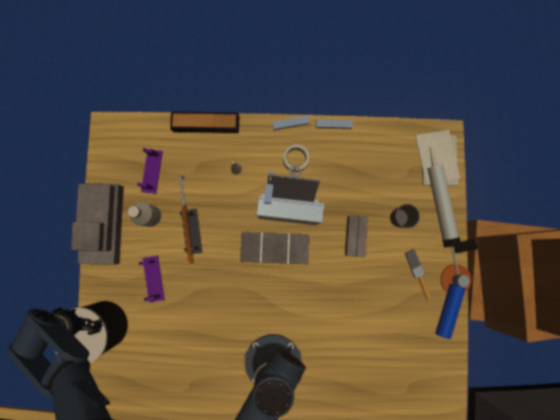

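The scene picture shows the pole (brown handle, (340,190)–(372,212), prong at (395,238)) on the dark stand (353,218). The vent is at (262,230) with the ring eye at (270,222). In the top view the pole runs (190,262)–(182,178) and the vent is at (291,205).

Stand candidates are the dark one at top (193,230) and purple ones at (151,171) and (152,278). The dark steel one fits: it carries the pole, and purple is excluded. I'll confirm with an enlarged crop.

```bash
python3 - <<'E'
from h import *
t=cv2.imread('pics/top0.png');s=cv2.imread('pics/scene0.png')
a=cv2.resize(t[170:270,165:225],None,fx=6,fy=6,interpolation=cv2.INTER_CUBIC)  #360x600
b=cv2.resize(t[165:225,250:335],None,fx=5,fy=5,interpolation=cv2.INTER_CUBIC) #425x300
c=cv2.resize(s[180:255,325:410],(425,300),interpolation=cv2.INTER_CUBIC)
d=np.zeros((600,790,3),np.uint8);d[:,:360]=a;d[:300,360:785]=b;d[300:,360:785]=c
cv2.imwrite('pics/crop1.png',d)
E
```

```text
(no output)
```

View pics/crop1.png

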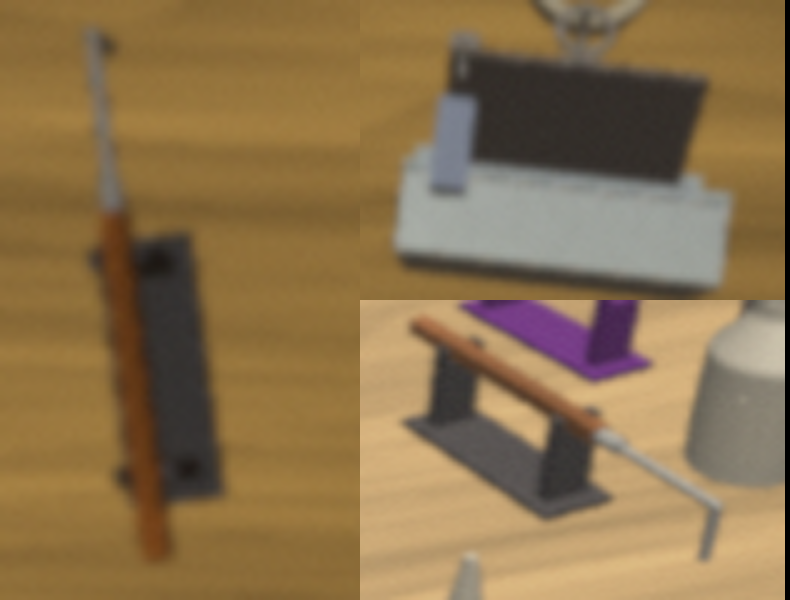

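The crop confirms it: the pole lies in the dark stand with both posts under the handle, and the hook hangs down. The eye sits at about top (295,174). Now the geometry.

```bash
python3 - <<'E'
from h import *
f=lambda cx,cy:(165+cx/6,170+cy/6)
g=lambda cx,cy:(250+(cx-360)/5,165+cy/5)
h=lambda cx,cy:(325+(cx-360)/5,180+(cy-300)/4)
# pole
A=onz('top',*f(116,210),.093);B=onz('top',*f(157,560),.093);C=onz('top',*f(93,30),.089)
yaw=np.arctan2(*(A-B)[1::-1]);print('front',A,'rear',B,'tip',C,'len',np.linalg.norm(A-B),'yaw',np.degrees(yaw),np.degrees(np.arctan2(*(C-B)[1::-1])))
x=np.array([np.cos(yaw),np.sin(yaw),0]);print('origin est',A-.09*x,B+.12*x,C-.204*x)
# stand base corners z~0.006
# vent top corners z .19
V=[onz('top',*g(*p),.19) for p in [(402,250),(720,285),(732,195),(408,155)]]
for v in V:print('vent',v)
print('bracket',[onz('top',*g(*p),.229) for p in[(442,96),(475,98),(432,188),(464,190)]])
vy=np.degrees(np.arctan2(*(V[0]-V[1])[1::-1]))-90;print('vent yaw',vy)
# flap top edge corners, scene & top: eye
for z in (.2,.21,.22,.23):print(z,onz('scene',270,222,z),onz('top',*g(583,42),z))
print(two(ray('scene',270,222),ray('top',*g(583,42))))
# flap panel corners at hinge
E
```

```text
front [0.57231261 0.32992043 0.093     ] rear [0.36530148 0.29718455 0.093     ] tip [0.68188958 0.34984424 0.089     ] len 0.20958350127333142 yaw 8.986106237973432 9.443833626525757
origin est [0.48341724 0.31586289 0.093     ] [0.48382863 0.31592794 0.093     ] [0.48039342 0.31798047 0.089     ]
vent [0.53423704 0.05960142 0.19      ]
vent [ 0.51532147 -0.15172672  0.19      ]
vent [ 0.57555361 -0.15924626  0.19      ]
vent [0.59776008 0.05715708 0.19      ]
bracket [array([0.63165109, 0.03474202, 0.229     ]), array([0.63080017, 0.01335273, 0.229     ]), array([0.57158075, 0.03983305, 0.229     ]), array([0.57071965, 0.019196  , 0.229     ])]
vent yaw -5.114801440430469
0.2 [ 0.65675307 -0.05216029  0.2       ] [ 0.67476179 -0.05773243  0.2       ]
0.21 [ 0.67004302 -0.0563489   0.21      ] [ 0.67283267 -0.05716197  0.21      ]
0.22 [ 0.68333298 -0.06053751  0.22      ] [ 0.67090355 -0.0565915   0.22      ]
0.23 [ 0.69662293 -0.06472611  0.23      ] [ 0.66897444 -0.05602104  0.23      ]
(array([ 0.67247273, -0.05708502,  0.21182197]), np.float64(5.6567657762527695e-05))
```

Pole origin is about (0.483, 0.316), yaw 9°. The eye is about (0.672, -0.057, 0.22) and the vent yaw about -5°. Next I work out the move to above the pole.

```bash
cat >> h.py <<'E'
def plan(target,pole_yaw_deg=None):
    s=manip.sense();r=R.from_quat(s['tool_rot']);ty=r.as_matrix()[:,0];yaw=np.degrees(np.arctan2(ty[1],ty[0]))
    print('t',round(s['t'],2),'tcp',s['tcp_pos'].round(4),'toolx yaw',yaw.round(2),'F',s['force'].round(2),'gap',round(s['finger_gap'],3))
    print('shift cm',totool(np.array(target)-s['tcp_pos']).round(2),'spin',None if pole_yaw_deg is None else round(-((pole_yaw_deg+180-yaw+180)%360-180),2))
E
python3 -c "
from h import *
plan([.483,.316,.25],9)"
```

```text
t 0.1 tcp [0.1943 0.5933 0.1951] toolx yaw 161.85 F [-0.32 -0.71 -0.69] gap 0.995
shift cm [-36.07 -17.36  -5.47] spin -27.15
```

```bash
python3 -m crank '[[[0,0,-5.5],0],[[-36,-17.4,-5.5],-27],[[-36,-17.4,-5.5],-27],[[-36,-17.4,-5.5],-27],[[-36,-17.4,-5.5],-27],[[-36,-17.4,-5.5],-27],[[-36,-17.4,-5.5],-27],[[-36,-17.4,-5.5],-27],[[-36,-17.4,-5.5],-27],[[-36,-17.4,-5.5],-27]]' 8.5 60; python3 -m crank '[[[0,0,0],0],[[0,0,0],0],[[0,0,0],0],[[0,0,0],0]]'; python3 - <<'E'
from h import *
P=np.array(manip.camera_params('wrist')['pose']);im=manip.snapshot('wrist');save('w1',im);np.save('w1P.npy',P);print(P.round(3));plan([.483,.316,.104],9)
print({k:v for k,v in manip.camera_params('wrist').items() if k!='pose'})
E
```

```text
t: 1.1
tcp_pos: [0.4866, 0.3125, 0.2507]
tool_rot: [-0.074, 0.997, -0.001, 0.001]
force: [-0.7, 0.1, -0.7]
finger_gap: 0.996
t: 1.5
tcp_pos: [0.4812, 0.3176, 0.251]
tool_rot: [-0.078, 0.997, 0.0, -0.0]
force: [-0.5, 0.2, 0.4]
finger_gap: 0.995
[[-0.156 -0.954 -0.256  0.417]
 [ 0.988 -0.151 -0.04   0.308]
 [-0.    -0.259  0.966  0.429]
 [ 0.     0.     0.     1.   ]]
t 1.55 tcp [0.4814 0.3175 0.2511] toolx yaw -171.02 F [ 0.29 -0.45 -0.69] gap 0.993
shift cm [-0.14 -0.18 14.71] spin -0.02
{'fx': 291.022237394033, 'fy': 291.022237394033, 'cx': 279.4924884854342, 'cy': 210.85576775058374, 'k1': -0.047715577464109475}
```

View pics/w1.png

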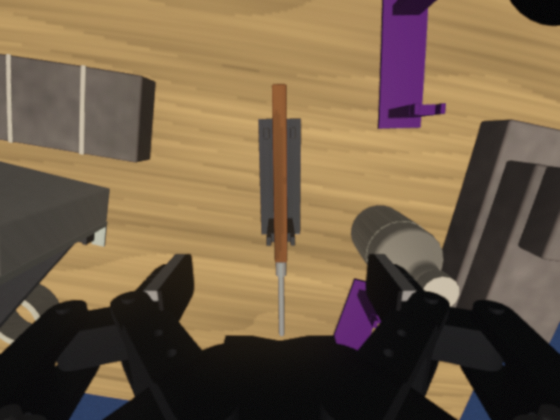

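The wrist view shows the handle from (280,85) to (281,262), with the dark stand under it. The fingers straddle it at columns 180 and 380.

```bash
python3 - <<'E'
from h import *
P=np.load('w1P.npy')
im=cv2.cvtColor(cv2.imread('pics/w1.png'),cv2.COLOR_BGR2HSV)
m=cv2.inRange(im,(3,130,60),(14,255,200));m[:, :255]=0;m[:,305:]=0;m[290:]=0
ys,xs=np.where(m>0);print(ys.min(),ys.max(),[ (r,xs[ys==r].mean(),(ys==r).sum()) for r in (95,150,200,250)])
a=onz('wrist',xs[ys==95].mean(),ys.min(),.093,P);b=onz('wrist',xs[ys==250].mean(),ys.max(),.093,P)
yaw=np.arctan2(*(b-a)[1::-1]);x=np.array([np.cos(yaw),np.sin(yaw),0])
print(a,b,np.linalg.norm(b-a),np.degrees(yaw),'o',a+.12*x,b-.09*x)
o=(a+.12*x+b-.09*x)/2
plan([o[0],o[1],.085-manip.tcp_to_grasp],np.degrees(yaw));print(manip.tcp_to_grasp)
E
```

```text
84 261 [(95, np.float64(279.0), np.int64(13)), (150, np.float64(279.5), np.int64(14)), (200, np.float64(280.0), np.int64(13)), (250, np.float64(280.5), np.int64(12))]
[0.36568875 0.29941119 0.093     ] [0.57002699 0.33347064 0.093     ] 0.20715734303391345 9.46316192096634 o [0.48405573 0.3191408  0.093     ] [0.48125176 0.31867343 0.093     ]
t 1.55 tcp [0.4814 0.3175 0.2511] toolx yaw -171.02 F [ 0.29 -0.45 -0.69] gap 0.993
shift cm [-0.15  0.11 18.48] spin -0.48
0.0187
```

```bash
python3 -m crank '[[[-0.1,0.1,5],-0.5],[[-0.1,0.1,10],-0.5],[[-0.1,0.1,14],-0.5],[[-0.1,0.1,17],-0.5],[[-0.1,0.1,18.5],-0.5],[[-0.1,0.1,18.5],-0.5],[[-0.1,0.1,18.5],-0.5]]'; python3 -m crank '[[[0,0,0],0],[[0,0,0],0],[[0,0,0],0],[[0,0,0],0],[[0,0,0],0],[[0,0,0],0],[[0,0,0],0],[[0,0,0],0]]' 0 100; python3 -c "
from h import *
plan([.4,-.03,.3],-5)"
```

```text
t: 2.25
tcp_pos: [0.4834, 0.3182, 0.0663]
tool_rot: [-0.082, 0.997, 0.0, 0.0]
force: [0.5, -0.3, -0.6]
finger_gap: 0.989
t: 3.05
tcp_pos: [0.4834, 0.3175, 0.066]
tool_rot: [-0.081, 0.997, -0.0, -0.0]
force: [-0.1, 0.2, 0.6]
finger_gap: 0.005
t 3.05 tcp [0.4834 0.3175 0.066 ] toolx yaw -170.65 F [-0.1   0.24  0.55] gap 0.005
shift cm [ 13.87 -32.94 -23.4 ] spin 14.35
```

The gripper shut completely (0.005), so the handle isn't between the pads. I'll look.

```bash
python3 - <<'E'
from h import *
P=np.array(manip.camera_params('wrist')['pose']);a=manip.snapshot('wrist');b=manip.snapshot('scene')
d=np.zeros((420,800,3),np.uint8);d[:,:420]=a[:,70:490];d[:,420:]=cv2.resize(b[130:260,310:427],(380,420),interpolation=cv2.INTER_CUBIC);save('c2',d)
E
```

```text
(no output)
```

View pics/c2.png

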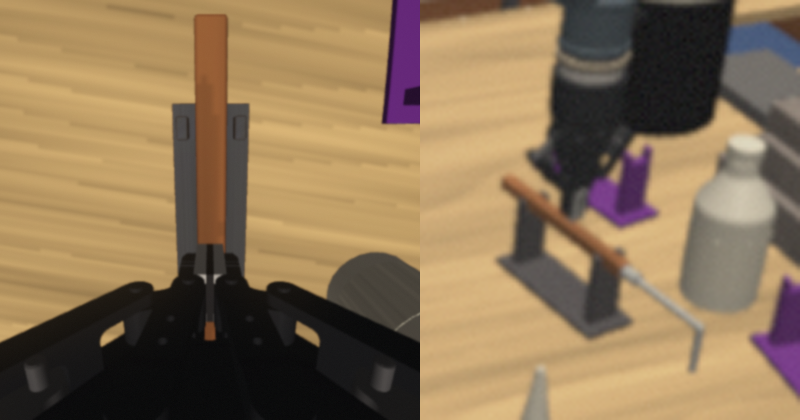

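```bash
python3 - <<'E'
from h import *
s=manip.sense();print(s['finger_gap'],s['tcp_pos'],s['force'],s['ft_torque'])
P=np.array(manip.camera_params('wrist')['pose']);T=s['tcp_pos']
for nm,z in(('tcp',0),('grasp',.019),('top handle',.027)):
    p=T+[0,0,z];print(nm,'wrist c2 px',proj('wrist',p,P)-[70,0],'scene c2 px',(proj('scene',p)-[310,130])*[380/117,420/130]+[420,0])
E
```

```text
-0.000811649604982193 [0.48334831 0.31752052 0.06594578] [ 0.56869069  0.48954803 -0.38655032] [-0.04032752 -0.04200998 -0.03660177]
tcp wrist c2 px [208.67071577 236.60885864] scene c2 px [567.19885918 244.14466802]
grasp wrist c2 px [208.5756126  247.74328303] scene c2 px [568.99122017 229.43399484]
top handle wrist c2 px [208.52924451 253.17553497] scene c2 px [569.75450943 223.17480938]
```

```bash
python3 - <<'E'
from h import *
a=manip.snapshot('wrist')[200:360,200:360]; b=manip.snapshot('scene')[165:225,330:390]
save('c3',np.hstack([cv2.resize(a,(400,400),interpolation=cv2.INTER_CUBIC),cv2.resize(b,(400,400),interpolation=cv2.INTER_CUBIC)]))
E
```

```text
(no output)
```

View pics/c3.png

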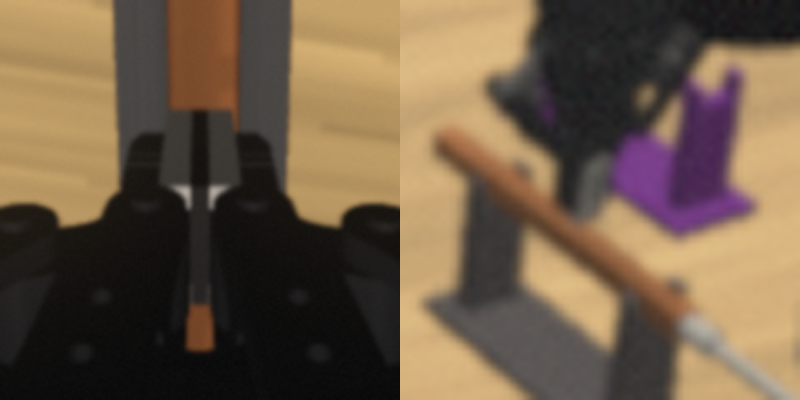

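Both close views agree. The pads have shut just above the handle: they hide the handle in the wrist view and end at its top edge in the scene view. The tips are therefore really about 35 mm higher than the reported TCP. Reopening here and going 3.4 cm lower is safe under either reading, because the gripper body stays above the handle. I'll watch the force on the way down.

```bash
python3 -m crank '[[[0,0,0],0],[[0,0,0],0],[[0,0,0],0],[[0,0,0],0],[[0,0,0],0],[[0,0,0],0],[[0,0,0],0]]' 8.5 60;  python3 -m crank '[[[0,0,0.5],0],[[0,0,1],0],[[0,0,1.5],0],[[0,0,1.5],0]]'; python3 -m crank '[[[0,0,0.5],0],[[0,0,1],0],[[0,0,1.5],0],[[0,0,1.9],0],[[0,0,1.9],0]]'; python3 - <<'E'
from h import *
a=manip.snapshot('wrist')[200:360,150:410]; b=manip.snapshot('scene')[165:225,330:390]
save('c4',np.hstack([cv2.resize(a,(390,240),interpolation=cv2.INTER_CUBIC),cv2.resize(b,(400,240),interpolation=cv2.INTER_CUBIC)]))
E
```

```text
t: 3.95
tcp_pos: [0.4834, 0.3175, 0.066]
tool_rot: [-0.081, 0.997, -0.0, 0.0]
force: [-0.4, -0.3, -0.2]
finger_gap: 0.996
t: 4.35
tcp_pos: [0.4826, 0.3172, 0.0499]
tool_rot: [-0.081, 0.997, -0.0, -0.001]
force: [-0.7, 0.9, -0.2]
finger_gap: 0.996
t: 4.85
tcp_pos: [0.4829, 0.3173, 0.0312]
tool_rot: [-0.082, 0.997, -0.0, -0.001]
force: [-0.9, -0.0, -0.1]
finger_gap: 0.996
```

View pics/c4.png

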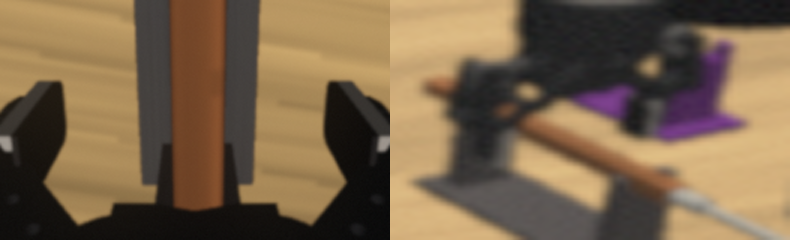

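The fingers now straddle the handle, one on each side, with the tips beside it. I'll close.

```bash
python3 -m crank '[[[0,0,0],0],[[0,0,0],0],[[0,0,0],0],[[0,0,0],0],[[0,0,0],0],[[0,0,0],0],[[0,0,0],0],[[0,0,0],0]]' 0 100; python3 - <<'E'
from h import *
a=manip.snapshot('wrist'); b=manip.snapshot('scene')[165:225,330:390]
d=np.zeros((300,800,3),np.uint8);d[:,:400]=cv2.resize(a,(400,300));d[:,400:]=cv2.resize(b,(400,300),interpolation=cv2.INTER_CUBIC);save('c5',d)
E
```

```text
t: 5.75
tcp_pos: [0.4835, 0.3176, 0.0324]
tool_rot: [-0.082, 0.997, 0.0, 0.0]
force: [-1.2, -0.9, 4.1]
finger_gap: 0.166
```

View pics/c5.png

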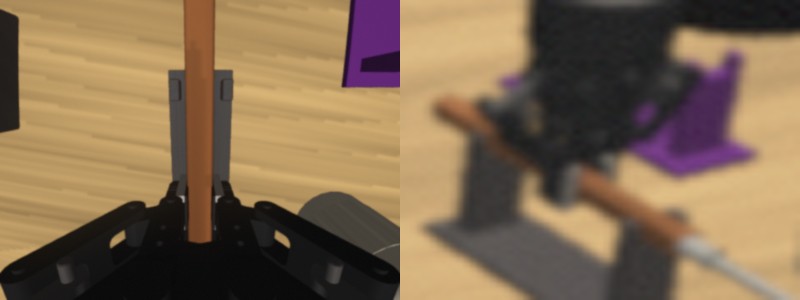

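The handle is gripped (opening 0.166, about 14 to 16 mm). I'll lift straight up.

```bash
python3 -m crank '[[[0,0,-1],0],[[0,0,-3],0],[[0,0,-6],0],[[0,0,-10],0],[[0,0,-14],0],[[0,0,-18],0],[[0,0,-22],0],[[0,0,-26],0],[[0,0,-26],0],[[0,0,-26],0]]'; python3 -c "
from h import *
plan([.473,-.04,.29],-5)"
```

```text
t: 6.85
tcp_pos: [0.4833, 0.3175, 0.2928]
tool_rot: [-0.081, 0.997, 0.0, 0.001]
force: [0.5, -0.5, -2.2]
finger_gap: 0.167
t 6.85 tcp [0.4833 0.3175 0.2928] toolx yaw -170.65 F [ 0.48 -0.49 -2.25] gap 0.167
shift cm [  6.82 -35.11   0.26] spin 14.35
```

```bash
python3 -m crank '[[[0.5,-3,0],1.5],[[1.5,-7,0],3],[[2,-11,0],5],[[3,-15,0],6.5],[[3.8,-19,0],8],[[4.5,-23,0],9.5],[[5.2,-27,0],11],[[6,-31,0],13],[[6.5,-34,0],14],[[6.8,-35.1,0.2],14.4]]'; python3 -m crank '[[[0,0,0],0],[[0,0,0],0],[[0,0,0],0],[[0,0,0],0],[[0,0,0],0]]'; python3 - <<'E'
from h import *
plan([.473,-.04,.29],-5)
s=manip.sense();t=s['tcp_pos'];x=-R.from_quat(s['tool_rot']).as_matrix()[:,0]
tip=t+[0,0,.0526]+.2*x-[0,0,.055];print('tip pred',tip)
print('scene px',proj('scene',tip),'top px',proj('top',tip))
a=manip.snapshot('scene');b=manip.snapshot('top');save('sc2',a);save('tp2',b)
d=np.zeros((480,800,3),np.uint8);d[:,:400]=cv2.resize(a[180:252,235:295],(400,480),interpolation=cv2.INTER_CUBIC)
d[:,400:]=cv2.resize(b[150:210,270:320],(400,480),interpolation=cv2.INTER_CUBIC);save('c6',d)
E
```

```text
t: 7.85
tcp_pos: [0.4722, -0.0421, 0.2881]
tool_rot: [0.046, 0.999, 0.0, -0.002]
force: [0.6, 0.6, -0.3]
finger_gap: 0.166
t: 8.35
tcp_pos: [0.4733, -0.0388, 0.2901]
tool_rot: [0.043, 0.999, 0.0, 0.0]
force: [-0.5, 0.6, -0.9]
finger_gap: 0.169
t 8.35 tcp [ 0.4733 -0.0388  0.2901] toolx yaw 175.05 F [-0.52  0.6  -0.9 ] gap 0.169
shift cm [ 0.02 -0.12  0.01] spin 0.05
tip pred [ 0.6725387  -0.05608746  0.2876601 ]
scene px [269.96832328 198.31896384] top px [295.74941355 168.75848155]
```

View pics/c6.png

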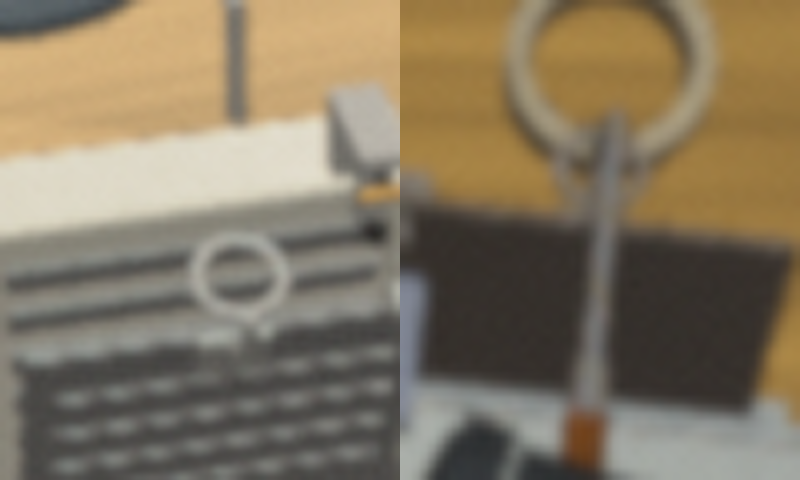

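The scene view shows the prong tip at (270.2,198.5), as predicted, so the pole geometry is right. The ring is at (270.9,221.4) in scene and about (295.4,173.1) in top, so I'll triangulate the eye again.

```bash
python3 - <<'E'
from h import *
print(two(ray('scene',270.85,221.4),ray('top',295.4,173.1)))
# constrained: eye on hinge arc, hinge guess (.601,-.053)+u*x_v
xv=np.array([np.cos(np.radians(-5)),np.sin(np.radians(-5)),0])
for H in(.598,.601,.604):
  for th in(.34,.36,.38,.40,.42,.44):
    e=np.array([H,-.051,.035])+.2*np.sin(th)*xv+[0,0,.2*np.cos(th)]
    print(H,th,e.round(4),proj('scene',e)-[270.85,221.4],proj('top',e)-[295.4,173.1])
E
```

```text
(array([ 0.67367111, -0.05739008,  0.21465025]), np.float64(0.004459656130069393))
0.598 0.34 [ 0.6644 -0.0568  0.2236] [-1.72459808 -4.56739406] [-0.69562038  2.04527264]
0.598 0.36 [ 0.6682 -0.0571  0.2222] [-1.40498998 -3.38056999] [-0.6042801   0.99645869]
0.598 0.38 [ 0.6719 -0.0575  0.2207] [-1.08601343 -2.17202132] [-0.51548384 -0.03653735]
0.598 0.4 [ 0.6756 -0.0578  0.2192] [-0.7678558  -0.94231091] [-0.42927002 -1.05319646]
0.598 0.42 [ 0.6792 -0.0581  0.2176] [-0.45070579  0.30797617] [-0.34567477 -2.05301642]
0.598 0.44 [ 0.6829 -0.0584  0.216 ] [-0.13475325  1.57823292] [-0.2647319  -3.03551212]
0.601 0.34 [ 0.6674 -0.0568  0.2236] [-1.38241252 -3.96756872] [-0.68242711  1.13989637]
0.601 0.36 [ 0.6712 -0.0571  0.2222] [-1.06141047 -2.77694873] [-0.59115316  0.09270732]
0.601 0.38 [ 0.6749 -0.0575  0.2207] [-0.74105522 -1.56457567] [-0.50242299 -0.93861841]
0.601 0.4 [ 0.6786 -0.0578  0.2192] [-0.42153511 -0.33101454] [-0.41627495 -1.95356315]
0.601 0.42 [ 0.6822 -0.0581  0.2176] [-0.10303984  0.92314738] [-0.33274513 -2.95162605]
0.601 0.44 [ 0.6859 -0.0584  0.216 ] [0.21423971 2.19730082] [-0.25186727 -3.93232341]
0.604 0.34 [ 0.6704 -0.0568  0.2236] [-1.03875835 -3.36516509] [-0.66926048  0.2350474 ]
0.604 0.36 [ 0.6742 -0.0571  0.2222] [-0.71635303 -2.17072682] [-0.57805288 -0.81051528]
0.604 0.38 [ 0.6779 -0.0575  0.2207] [-0.39460984 -0.95450693] [-0.4893888  -1.84016935]
0.604 0.4 [ 0.6816 -0.0578  0.2192] [-0.07371813  0.28292744] [-0.40330655 -2.85339849]
0.604 0.42 [ 0.6852 -0.0581  0.2176] [0.24613137 1.54098677] [-0.31984214 -3.84970323]
0.604 0.44 [ 0.6889 -0.0584  0.216 ] [0.5647468 2.8190595] [-0.23902929 -4.82860125]
```

Eye is about (0.675, -0.058, 0.219), flap angle about 0.38. I'll aim the tip at (0.674, -0.058) and lower in two stages with force checks.

```bash
python3 -m crank '[[[-0.15,-0.2,1],0],[[-0.15,-0.2,2.5],0],[[-0.15,-0.2,4],0],[[-0.15,-0.2,5],0],[[-0.15,-0.2,5.5],0],[[-0.15,-0.2,6],0],[[-0.15,-0.2,6.5],0],[[-0.15,-0.2,7],0],[[-0.15,-0.2,7],0]]'; python3 -m crank '[[[0,0,0.3],0],[[0,0,0.6],0],[[0,0,0.9],0],[[0,0,1.2],0],[[0,0,1.5],0],[[0,0,1.5],0],[[0,0,1.5],0]]'
python3 - <<'E'
from h import *
plan([0,0,0],-5)
s=manip.sense();t=s['tcp_pos'];x=-R.from_quat(s['tool_rot']).as_matrix()[:,0]
tip=t+[0,0,.0526]+.2*x-[0,0,.055];print('tip pred',tip,'scene',proj('scene',tip))
a=manip.snapshot('scene');save('sc3',a);b=manip.snapshot('top')
d=np.zeros((480,800,3),np.uint8);d[:,:400]=cv2.resize(a[200:252,240:290],(400,480),interpolation=cv2.INTER_CUBIC)
d[:,400:]=cv2.resize(b[150:210,270:320],(400,480),interpolation=cv2.INTER_CUBIC);save('c7',d)
E
```

```text
t: 9.35
tcp_pos: [0.4743, -0.0419, 0.2195]
tool_rot: [0.044, 0.999, 0.0, -0.0]
force: [-0.7, 1.1, -1.4]
finger_gap: 0.166
t: 10.05
tcp_pos: [0.4746, -0.042, 0.2049]
tool_rot: [0.044, 0.999, 0.0, -0.0]
force: [0.2, -0.4, -1.2]
finger_gap: 0.171
t 10.05 tcp [ 0.4746 -0.042   0.2049] toolx yaw 174.95 F [ 0.16 -0.42 -1.19] gap 0.171
shift cm [47.64  0.   20.5 ] spin -0.05
tip pred [ 0.67383025 -0.05958619  0.20248625] scene [269.339897   225.24211503]
```

View pics/c7.png

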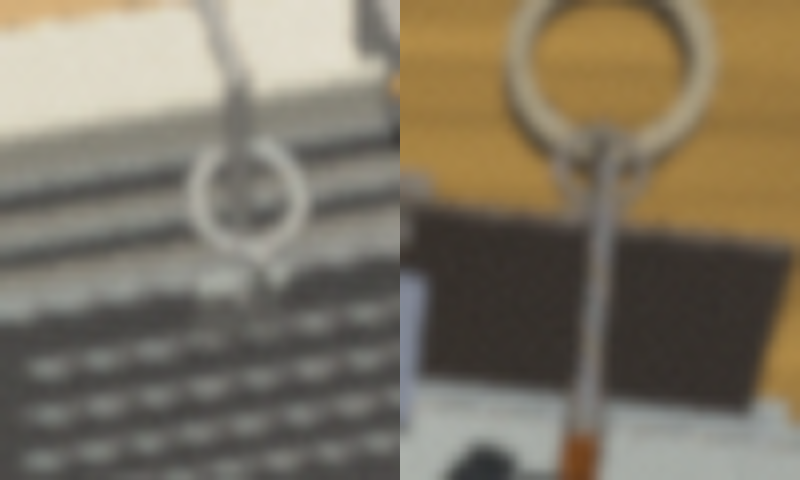

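The prong stands inside the ring: it crosses in front of the robot-side arc, its tip is visible in the hole at c7 (237,228), and there is no contact force. It sits about 3 mm to the -y side, so I'll centre it and then draw through the slack and free swing.

```bash
python3 -m crank '[[[0,0.15,0],0],[[0,0.3,0],0],[[0.3,0.3,0],0],[[0.6,0.3,0],0],[[0.9,0.3,-0.05],0],[[1.2,0.3,-0.15],0],[[1.5,0.3,-0.25],0],[[1.5,0.3,-0.25],0]]'; python3 -m crank '[[[0.3,0,-0.1],0],[[0.6,0,-0.2],0],[[0.9,0,-0.3],0],[[1.2,0,-0.4],0],[[1.2,0,-0.4],0]]'; python3 - <<'E'
from h import *
plan([0,0,0],-5)
a=manip.snapshot('scene');save('sc4',a)
b=cv2.imread('pics/sc3.png')
# ring shift estimate: template of ring from sc3
g=cv2.cvtColor(b,cv2.COLOR_BGR2GRAY);c=cv2.cvtColor(a,cv2.COLOR_RGB2GRAY)
t=g[212:232,256:286];r=cv2.matchTemplate(c[195:245,245:300],t,cv2.TM_CCOEFF_NORMED);print(cv2.minMaxLoc(r)[1],np.array(cv2.minMaxLoc(r)[3])+[245,195]-[256,212])
E
```

```text
t: 10.95
tcp_pos: [0.4595, -0.0376, 0.2077]
tool_rot: [0.044, 0.999, -0.0, -0.0]
force: [0.6, -0.4, -2.2]
finger_gap: 0.161
t: 11.45
tcp_pos: [0.4473, -0.0364, 0.2115]
tool_rot: [0.044, 0.999, 0.0, -0.0]
force: [-0.2, -0.9, -1.1]
finger_gap: 0.167
t 11.45 tcp [ 0.4473 -0.0364  0.2115] toolx yaw 174.95 F [-0.15 -0.86 -1.06] gap 0.167
shift cm [44.86 -0.31 21.19] spin -0.05
0.4858006238937378 [-1 -6]
```

The ring has moved up 6 px in the scene view, which matches about 18 mm of travel, so the flap is following. Drawing on.

```bash
python3 -m crank '[[[0.2,0,-0.06],0],[[0.4,0,-0.12],0],[[0.6,0,-0.18],0],[[0.8,0,-0.24],0],[[0.8,0,-0.24],0]]'; python3 -m crank '[[[0.2,0,-0.05],0],[[0.4,0,-0.1],0],[[0.6,0,-0.15],0],[[0.6,0,-0.15],0]]';  python3 -m crank '[[[0.2,0,-0.04],0],[[0.3,0,-0.06],0],[[0.3,0,-0.06],0]]'; python3 - <<'E'
from h import *
plan([0,0,0],-5);a=manip.snapshot('scene');save('sc5',a)
print([manip.sense()['force'].round(2) for _ in range(3)])
E
```

```text
t: 12.0
tcp_pos: [0.4396, -0.0358, 0.214]
tool_rot: [0.044, 0.999, 0.0, -0.0]
force: [-0.9, -0.2, -1.6]
finger_gap: 0.17
t: 12.4
tcp_pos: [0.4336, -0.0353, 0.2154]
tool_rot: [0.044, 0.999, 0.0, -0.0]
force: [-0.1, 0.4, -1.3]
finger_gap: 0.167
t: 12.7
tcp_pos: [0.4309, -0.0351, 0.216]
tool_rot: [0.044, 0.999, -0.0, -0.0]
force: [-0.1, -0.2, -1.2]
finger_gap: 0.165
t 12.7 tcp [ 0.4309 -0.0351  0.216 ] toolx yaw 174.95 F [-0.1  -0.24 -1.2 ] gap 0.165
shift cm [43.23 -0.3  21.61] spin -0.05
[array([ 0.37,  0.15, -1.21]), array([ 0.37,  0.15, -1.21]), array([ 0.37,  0.15, -1.21])]
```

```bash
for i in 1; do python3 -m crank '[[[0.15,0,-0.03],0],[[0.15,0,-0.03],0]]'; python3 -m crank '[[[0.15,0,-0.02],0],[[0.15,0,-0.02],0]]'; python3 -m crank '[[[0.15,0,-0.02],0],[[0.15,0,-0.02],0]]'; python3 -m crank '[[[0.15,0,-0.02],0],[[0.15,0,-0.02],0]]'; done | grep -E 'tcp|force'
```

```text
tcp_pos: [0.4294, -0.035, 0.2163]
force: [0.5, 0.8, -1.6]
tcp_pos: [0.4279, -0.0348, 0.2165]
force: [1.3, -0.6, -0.4]
tcp_pos: [0.4263, -0.0347, 0.2167]
force: [0.1, -1.0, -2.0]
tcp_pos: [0.4253, -0.0346, 0.217]
force: [1.6, -0.7, -2.0]
```

```bash
(python3 -m crank '[[[0.15,0,-0.02],0],[[0.15,0,-0.02],0]]'; python3 -m crank '[[[0.15,0,-0.02],0],[[0.15,0,-0.02],0]]'; python3 -m crank '[[[0.15,0,-0.01],0],[[0.15,0,-0.01],0]]') | grep -E 'tcp|force'
```

```text
tcp_pos: [0.4245, -0.0346, 0.2173]
force: [2.9, -0.6, -2.0]
tcp_pos: [0.4236, -0.0347, 0.2176]
force: [5.9, -0.0, -3.5]
tcp_pos: [0.4224, -0.0346, 0.2178]
force: [5.5, 0.1, -3.7]
```

```bash
(python3 -m crank '[[[0.15,0,0],0],[[0.15,0,0],0]]'; python3 -m crank '[[[0.15,0,0],0],[[0.15,0,0],0]]'; python3 -m crank '[[[0.15,0,0],0],[[0.15,0,0],0]]') | grep -E 'tcp|force'
```

```text
tcp_pos: [0.4211, -0.0345, 0.2178]
force: [6.3, 0.5, -4.3]
tcp_pos: [0.4202, -0.0345, 0.2179]
force: [8.4, -0.0, -4.2]
tcp_pos: [0.4188, -0.0344, 0.218]
force: [7.3, 0.1, -5.0]
```

```bash
(python3 -m crank '[[[0.15,0,0],0],[[0.15,0,0],0]]'; python3 -m crank '[[[0.15,0,0],0],[[0.15,0,0],0]]'; python3 -m crank '[[[0.15,0,0],0],[[0.15,0,0],0]]') | grep -E 'tcp|force'
```

```text
tcp_pos: [0.4166, -0.0341, 0.2178]
force: [5.2, 0.8, -4.0]
tcp_pos: [0.4154, -0.034, 0.2179]
force: [6.6, 0.7, -4.2]
tcp_pos: [0.4139, -0.0339, 0.2179]
force: [6.1, -0.3, -3.7]
```

```bash
(python3 -m crank '[[[0.15,0,0],0],[[0.15,0,0],0]]'; python3 -m crank '[[[0.15,0,0],0],[[0.15,0,0],0]]') | grep -E 'tcp|force'
```

```text
tcp_pos: [0.4129, -0.0339, 0.218]
force: [7.4, 0.8, -5.0]
tcp_pos: [0.4119, -0.0338, 0.2181]
force: [8.1, -0.0, -4.2]
```

```bash
(python3 -m crank '[[[0.1,0,0],0],[[0.1,0,0],0]]'; python3 -m crank '[[[0.1,0,0],0],[[0.1,0,0],0]]'; python3 -m crank '[[[0.1,0,0],0],[[0.1,0,0],0]]') | grep -E 'tcp|force'
```

```text
tcp_pos: [0.4113, -0.0338, 0.2182]
force: [8.9, 0.6, -4.9]
tcp_pos: [0.4105, -0.0338, 0.2182]
force: [9.8, -0.4, -4.6]
tcp_pos: [0.4071, -0.0332, 0.2178]
force: [1.6, -0.5, -1.8]
```

The pull fell from 9.8 N to 1.6 N and the tool jumped 3.4 mm, which looks like the snap. I'll hold, then ease off a few mm and check whether the flap stays.

```bash
python3 - <<'E'
from h import *
save('sc6',manip.snapshot('scene'));print(manip.sense()['force'].round(2))
E
python3 -m crank '[[[-0.2,0,0],0],[[-0.4,0,0],0],[[-0.6,0,0],0],[[-0.6,0,0],0],[[-0.6,0,0],0]]'; python3 - <<'E'
from h import *
b=manip.snapshot('scene');save('sc7',b);a=cv2.cvtColor(cv2.imread('pics/sc6.png'),cv2.COLOR_BGR2RGB)
# phase correlation on flap left part (louvres below the ring)
for n,(y0,y1,x0,x1) in {'flap L':(215,245,235,262),'flap R':(215,245,275,292),'ring':(200,220,262,282)}.items():
    A=cv2.cvtColor(a,cv2.COLOR_RGB2GRAY)[y0:y1,x0:x1].astype(np.float32);B=cv2.cvtColor(b,cv2.COLOR_RGB2GRAY)[y0:y1,x0:x1].astype(np.float32)
    print(n,cv2.phaseCorrelate(A,B),np.abs(A-B).mean())
print(manip.sense()['force'].round(2))
d=np.zeros((480,800,3),np.uint8)
for i,im in enumerate((a,b)):d[:,400*i:400*i+400]=cv2.resize(im[190:262,232:308],(400,480),interpolation=cv2.INTER_CUBIC)
save('c8',d)
E
```

```text
[-0.64 -0.15 -1.41]
t: 16.9
tcp_pos: [0.4114, -0.0333, 0.2173]
tool_rot: [0.044, 0.999, 0.0, -0.0]
force: [-0.1, -0.2, -0.6]
finger_gap: 0.164
flap L ((0.6194943448275083, -0.480001659954139), 0.6786836362179415) 5.6950617
flap R ((7.447038458536176, 8.387520261600457), 0.09881297305778221) 5.3215685
ring ((0.1472894244370213, -0.29730095827086167), 0.9585690504312515) 5.9075
[-0.09 -0.18 -1.25]
```

View pics/c8.png

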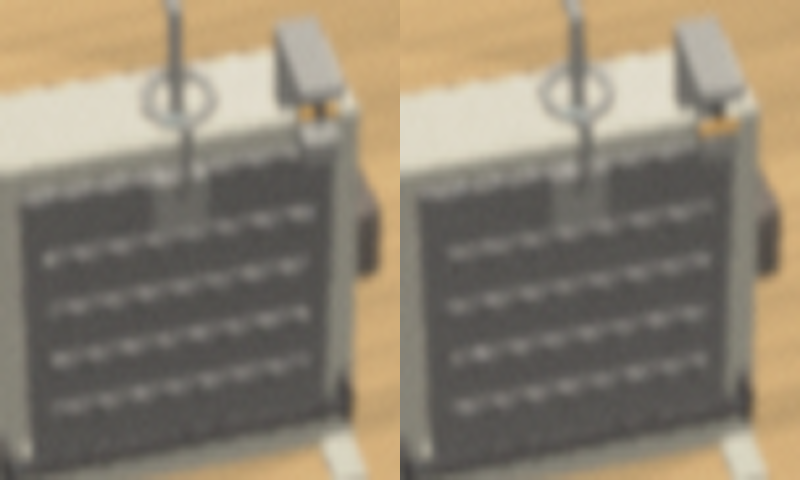

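The flap did not follow the prong back (the ring even rose slightly in the image). The orange roller now stands in front of the striker at c8 (717,128), and the force is zero, so it has snapped. Next I raise the prong straight up.

```bash
python3 -m crank '[[[0,0,-0.4],0],[[0,0,-0.8],0],[[0,0,-1.2],0],[[0,0,-1.2],0]]';python3 -m crank '[[[0,0,-0.5],0],[[0,0,-1],0],[[0,0,-1.5],0],[[0,0,-2],0],[[0,0,-3],0],[[0,0,-4],0],[[0,0,-5.5],0],[[0,0,-7],0],[[0,0,-7],0],[[0,0,-7],0]]'; python3 - <<'E'
from h import *
plan([.4834,.3176,.2928],9.35)
b=manip.snapshot('scene');save('sc8',b)
s=manip.sense();t=s['tcp_pos'];x=-R.from_quat(s['tool_rot']).as_matrix()[:,0]
tip=t+[0,0,.0526]+.2*x-[0,0,.055];print('tip pred scene px',proj('scene',tip),'bend',proj('scene',tip+[0,0,.051]))
a=cv2.cvtColor(cv2.imread('pics/sc7.png'),cv2.COLOR_BGR2RGB)
A,B=[cv2.cvtColor(i,cv2.COLOR_RGB2GRAY)[218:255,235:295].astype(np.float32) for i in(a,b)]
print(cv2.phaseCorrelate(A,B),np.abs(A-B).mean())
d=np.zeros((480,800,3),np.uint8)
d[:,:400]=cv2.resize(b[170:262,232:308],(400,480),interpolation=cv2.INTER_CUBIC)
w=manip.snapshot('wrist');np.save('w2P.npy',manip.camera_params('wrist')['pose']);save('w2',w);d[:300,400:]=cv2.resize(w,(400,300));save('c9',d)
E
```

```text
t: 17.35
tcp_pos: [0.4122, -0.0336, 0.2302]
tool_rot: [0.044, 0.999, -0.0, 0.001]
force: [-0.2, -0.5, -2.2]
finger_gap: 0.161
t: 18.35
tcp_pos: [0.4117, -0.0334, 0.2997]
tool_rot: [0.044, 0.999, -0.0, 0.0]
force: [0.5, 0.6, -1.2]
finger_gap: 0.163
t 18.35 tcp [ 0.4117 -0.0334  0.2997] toolx yaw 174.95 F [ 0.5   0.55 -1.17] gap 0.163
shift cm [-4.05 35.6   0.68] spin -14.4
tip pred scene px [264.66470676 183.66286245] bend [264.24990868 167.0253238 ]
((0.11756965699893485, 0.09971248514555953), 0.9370108234882355) 1.2076577
```

View pics/c9.png

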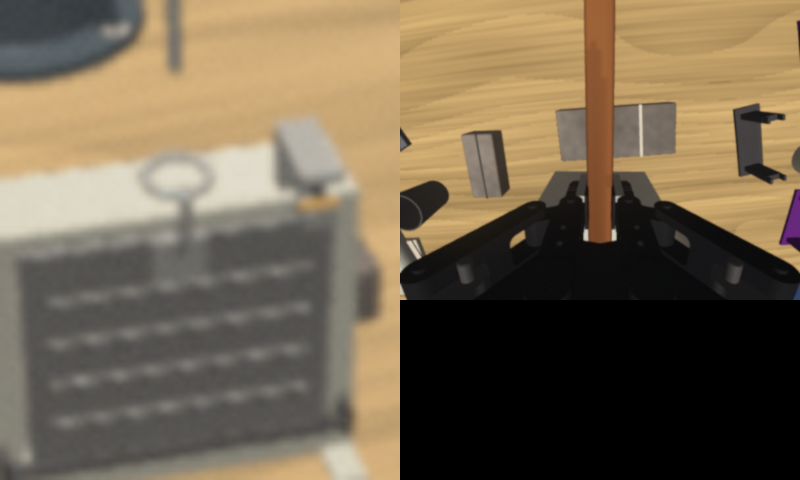

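The prong is out, the flap stays shut, and the tip lies where predicted, so the pole has not turned in the grip. Returning to above the stand.

```bash
python3 -m crank '[[[-0.4,3,0],-1.5],[[-1,7,0],-3],[[-1.4,11,0],-5],[[-1.8,15,0],-6.5],[[-2.2,19,0],-8],[[-2.6,23,0],-9.5],[[-3.1,27,0],-11],[[-3.5,31,0],-13],[[-3.9,34,0],-14],[[-4.05,35.6,0.7],-14.4]]'; python3 -m crank '[[[0,0,0],0],[[0,0,0],0],[[0,0,0],0],[[0,0,0],0],[[0,0,0],0]]' >/dev/null; python3 -c "
from h import *
plan([.4835,.3176,.13],9.35)"
```

```text
t: 19.45
tcp_pos: [0.4838, 0.3201, 0.2917]
tool_rot: [-0.083, 0.997, 0.0, 0.0]
force: [0.6, -1.0, -1.4]
finger_gap: 0.169
t 19.95 tcp [0.4835 0.3167 0.2928] toolx yaw -170.73 F [-0.08  0.56 -0.94] gap 0.168
shift cm [-1.000e-02  9.000e-02  1.628e+01] spin -0.08
```

```bash
python3 -m crank '[[[0,0.08,4],0],[[0,0.08,8],0],[[0,0.08,12],0],[[0,0.08,16],0],[[0,0.08,19],0],[[0,0.08,21],0],[[0,0.08,23],0],[[0,0.08,24],0],[[0,0.08,24],0],[[0,0.08,24],0]]'; python3 -m crank '[[[0,0,0.4],0],[[0,0,0.8],0],[[0,0,1.2],0],[[0,0,1.6],0],[[0,0,1.8],0],[[0,0,1.8],0],[[0,0,1.8],0]]'; python3 - <<'E'
from h import *
plan([.4835,.3176,.0324],9.35)
b=manip.snapshot('scene');a=cv2.imread('pics/scene0.png')
d=np.zeros((400,800,3),np.uint8);d[:,:400]=cv2.resize(b[180:255,330:405],(400,400),interpolation=cv2.INTER_CUBIC);d[:,400:]=cv2.resize(a[180:255,330:405,::-1],(400,400),interpolation=cv2.INTER_CUBIC);save('c10',d)
E
```

```text
t: 20.95
tcp_pos: [0.4839, 0.3186, 0.0531]
tool_rot: [-0.081, 0.997, 0.0, 0.001]
force: [-0.0, -0.3, 0.0]
finger_gap: 0.162
t: 21.65
tcp_pos: [0.4832, 0.3185, 0.0343]
tool_rot: [-0.082, 0.997, -0.0, -0.0]
force: [0.1, 0.6, -1.2]
finger_gap: 0.163
t 21.65 tcp [0.4832 0.3185 0.0343] toolx yaw -170.65 F [ 0.1   0.57 -1.23] gap 0.163
shift cm [-0.01 -0.09  0.19] spin 0.0
```

Free of contact and inside the cheeks. Lowering the last 2 mm onto the floor.

```bash
python3 -m crank '[[[0,0,0.1],0],[[0,0,0.2],0],[[0,0,0.2],0]]';python3 -m crank '[[[0,0,0.1],0],[[0,0,0.1],0],[[0,0,0.1],0]]'
```

```text
t: 22.0
tcp_pos: [0.4833, 0.3185, 0.0325]
tool_rot: [-0.081, 0.997, 0.0, 0.0]
force: [0.5, 0.2, -0.9]
finger_gap: 0.168
t: 22.3
tcp_pos: [0.4834, 0.3185, 0.0324]
tool_rot: [-0.082, 0.997, 0.0, 0.0]
force: [-1.1, -0.5, 4.8]
finger_gap: 0.164
```

Seated (4.8 N upward at the same height as the pick). I'll release, rise, then check.

```bash
python3 -m crank '[[[0,0,0],0],[[0,0,0],0],[[0,0,0],0],[[0,0,0],0],[[0,0,0],0],[[0,0,0],0],[[0,0,0],0]]' 8.5 60; python3 -m crank '[[[0,0,-1],0],[[0,0,-3],0],[[0,0,-6],0],[[0,0,-10],0],[[0,0,-14],0],[[0,0,-18],0],[[0,0,-22],0],[[0,0,-22],0]]'; python3 -m crank '[[[5,0,0],0],[[10,0,0],0],[[10,0,0],0],[[10,0,0],0]]';python3 - <<'E'
from h import *
b=manip.snapshot('scene');save('fin',b);a=cv2.cvtColor(cv2.imread('pics/scene0.png'),cv2.COLOR_BGR2RGB)
d=np.zeros((600,800,3),np.uint8);d[:300,:400]=cv2.resize(b[180:255,325:410],(400,300),interpolation=cv2.INTER_CUBIC);d[:300,400:]=cv2.resize(a[180:255,325:410],(400,300),interpolation=cv2.INTER_CUBIC)
d[300:,:400]=cv2.resize(b[190:262,222:312],(400,300),interpolation=cv2.INTER_CUBIC)
t=manip.snapshot('top');d[300:,400:]=cv2.resize(t[165:270,165:305],(400,300),interpolation=cv2.INTER_CUBIC);save('c11',d)
A=cv2.imread('pics/sc8.png')[218:255,235:295];print('flap diff',np.abs(A[...,::-1].astype(float)-b[218:255,235:295]).mean())
E
```

```text
t: 23.0
tcp_pos: [0.4832, 0.3184, 0.0313]
tool_rot: [-0.081, 0.997, -0.0, -0.0]
force: [-0.1, 0.6, -0.2]
finger_gap: 0.992
t: 23.8
tcp_pos: [0.4869, 0.3202, 0.2588]
tool_rot: [-0.082, 0.997, 0.002, 0.007]
force: [1.0, 0.1, 1.2]
finger_gap: 0.997
t: 24.2
tcp_pos: [0.383, 0.3019, 0.2515]
tool_rot: [-0.082, 0.997, -0.0, -0.0]
force: [0.6, 0.1, -0.1]
finger_gap: 0.995
flap diff 1.1828828828828828
```

View pics/c11.png

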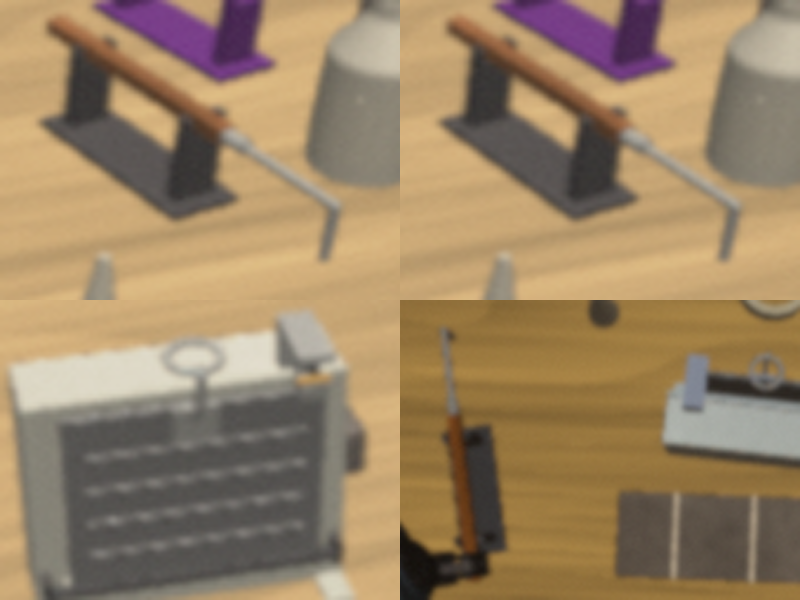

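The pole lies in both notches with the hook down, the same as in the starting picture on the right. The flap is still shut with the roller over the striker, the ring is whole, and the arm is clear. Handing in.

```bash
python3 -c "
from station import manip
print(manip.sign_off())"
```

```text
the job is handed in; nothing more can be done
None
```

The vent is shut and caught, the pole is back in both notches of the dark stand with its hook hanging down, and I handed in at about 24 s. No verdict was reported.

- **Pull:** The pull at the eye rose unevenly to 9.8 N at the highest reading. It then dropped to about zero at the snap, where I stopped.
- **Catch check:** I eased the hook back 6 mm and then lifted it out. The flap did not follow, and the last picture shows the catch roller over the striker with the ring looking whole.
- **Pole check:** The close-up of the pole in the final picture looks the same as in the starting one. Those crops also show the slab, jug and nozzle tip, and nothing there looks out of place. I did not compare the rest of the bench with its starting picture.
- **What disagreed:** The first grasp closed empty just above the handle without moving it. The fingertips are about 35 mm higher than the reported tool point, so I gripped that much lower and the second grasp held.
- **Picture budget:** I viewed 12 pictures, two past the budget of 10.

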